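Check-weigh a potted power module on a spring scale

TASK

Hang the power module by the opening in its aluminium tab on the hook of the spring scale, lowering slowly and letting the spring take up the weight until it carries all of it before you let go, so that the hook neither jumps nor is pushed down beyond its range. When the module hangs still, slide the black marker down by its yellow knob until it is level with the red pointer, then let go and leave the module hanging. Never ram the module against the scale, and leave the red-capped jar where it stands.

Things in the scene. Friction and masses are not known exactly. Their poses are not given: they have to be found in the camera images.
- module: Loose black module with aluminium lid, 62 (y) x 46 (x) x 40 mm; on it stands an aluminium tab 34 mm wide (y), 10 mm thick, up to z = 130 mm. Opening through the tab along x: 22 mm wide, z = 48 mm to a roof-shaped top, apex at 80 mm. Above 84 mm the tab is solid: grip it there across its width (along y). Origin: centre of underside, z up. Mass unknown, 0.25 to 0.93 kg. Hangs either way round.
- module_eye (a point): Point of the module that rests on the hook: just under the apex of the opening, mid thickness, 79.5 mm above the underside. Axes as the module's.
- module_grip (a point): Middle of the solid upper tab, 114 mm above the module's underside: where to grip it.
- scale_stand: Spring scale, fixed to the bench: grey base 220 mm (its x) x 160 mm (y) x 14 mm, aluminium column 326 mm high standing 70 mm behind (+x of) the base centre, white graduated plate at its +y side. Origin: centre of the underside of the base; its front (hook side) looks to its -x.
- hook_seat (a point): Top of the hook's seat, axes as the stand's. The 7 mm round bar runs along the stand's x, seat 110 mm in front of the column, 210 mm up when unloaded. Seat flat 14 mm long; the upturned tip ends 16 mm in front, 12 mm above it; the bar behind is 10 mm higher. Pass the opening over the tip towards the stand's +x with module_eye 14 to 24 mm above the seat, then lower. Moves with the hook.
- scale_hook (a joint): Downward travel of the sprung hook from its unloaded top stop, m: 0 unloaded, 0.085 at the bottom stop; spring 130 N/m, lightly damped (comes to rest about 2 s after a small disturbance). Hook and red pointer move together.
- pointer_tip (a point): Tip of the red pointer, 72 mm above the hook seat, in front of the white plate. It goes down with the hook.
- marker (a joint): Downward travel of the black marker on its upright guide rod, m: 0 = level with the unloaded pointer, range -0.012 to 0.085. It is stiff (about 1.2 N) and stays where it is left.
- marker_tip (a point): Tip of the black marker's own pointer, to be brought to the height of the red pointer.
- marker_knob (a point): Grip point on the marker's upright yellow knob, 16 mm diameter, 44 mm high, at the end of an 8 mm bar to the stand's +y, 130 mm from the column axis; 26 mm above marker_tip's height, 14 mm below the knob's top. Close on it from above along the stand's x (the bar's top is 22 mm below this point).
- jar_flux: Loose bystander: white jar with a red cap, 46 mm diameter, 50 mm high. Origin: centre of its underside.
There are look-alikes about, which are no part of the job. What is shaped like the module but green or turquoise is not meant.

How it is judged:
By the outcome, as a careful person would: the job done as asked, in the order asked, and still so for the second after the job is handed in, with the robot touching nothing.
It also fails if it takes over 67 s, if anything falls off the work surface, if the arm or the gripper's body presses on something with over 40 N, if the wrist force passes 120 N, or if a joint passes its speed limit or range.

ROBOT

A 6-joint arm with a two-finger parallel gripper is mounted at the origin on a cart in front of the work surface, level with it; the furniture and walls round the work are solid. World frame = base frame: x ahead of the robot, y to its left, z up, the work surface at z = 0. Lengths are in m, angles in rad, forces in N, time in s.
With the tool pointing down it reaches from about 0.3 to 0.775 m from the base axis. Payload 14.6 kg.
Tool frame: the origin (TCP) lies on the mounting face of the last link; the fingertips stand 173 mm ahead of it and the grasp point (between the pads) lies 155 mm ahead of it; z points along the fingers, y is the direction in which the jaws open and shut (so a half turn about z gives the same grasp; the last joint's range is limited). The gripper opens to 85 mm and grips with 20 to 120 N. Pads are 22 mm wide; open, the fingers measure 114 mm over their backs; the gripper's body (76 mm by 85 mm) begins 54 mm behind the grasp point. The pads swing forward as they close: fully open they stand 13 mm farther back than shut.
Start: joints at [-1.334, 0.3, 1.521, -0, 1.321, -0.067], TCP at [0.165, -0.525, 0.405] pointing down, gripper open.
Joint ranges: [-3.03, 3.03], [-0.79, 2.21], [0.23, 2.52], [-1.04, 4.18], [0, 3.07], [-2.55, 2.55]. Speed limits (rad/s): [2.22, 2.22, 2.57, 3.14, 3.14, 3.14].

INTERFACE

Orientations are given as a rotation vector (axis times angle).
In Python, from plant import * gives the robot as it stands. The module is installed in compiled form; this text tells all that it offers.
- The arm moves only by the tool arm_command, never from a script. Its arguments are lists of equal length, an entry for each row: "hand": the opening, from 0 (shut) to 1 (fully open); "travel": the shift along the tool's x, y, z in m, a list of three; "rotation": the turn, a rotation vector about the tool's x, y, z in degrees, a list of three. A call has 1 to 20 rows; each row shifts and turns the commanded pose from where the row before left it, along the tool's axes as they then stand; what a row does not reach is not made up. A row lasts 1/8 s, in which the tool goes at most 62.5 mm and 10.7 degrees, less where a joint would pass 70% of its speed; a pose out of reach is approached as far as the arm can. A call with a gripper value outside its range is refused whole. The fingers move at their own pace and stop on an object; "force" is the grip in N (left out, the last holds). Time passes only in rows, so rows that do not move let the fingers close. It gives the time, the measured TCP pose, the force and the opening at its end, in the units of the state.
- observe(): the state, without advancing time (a new reading comes with each control period).
- snapshot(name): name is "scene" or "top" or "wrist"; returns (picture, depth): 480x640x3 uint8, blue, green, red; 480x640 float32, m along the optical axis (not along the pixel's ray), 0 where there is no reading.
- get_calibration(name): a dict with "intrinsics" (3x3 intrinsics, pixels), "R" (3x3) and "t" (3): a world point X has camera coordinates R X + t; the wrist camera has in their place "mount" (4x4, takes a point from camera to tool coordinates, whose origin is the TCP and whose axes are the flange's). Camera axes: x right, y down, z forward; pixel columns grow to the right and rows downward; lengths in m; the calibration is good to about 2 mm. A picture is of the moment at which its call begins: read the wrist's pose just before it. get_calibration takes no time and is no camera call.
- close_job(): hands the job in, once; it reports no verdict.
The state is a dict: "t": time; "joint_positions": joint angles; "qd": joint speeds; "joint_torque": joint torques, N m; "ee_pos": TCP position; "tool_rot": TCP orientation; "ft_force": force on the tool from outside, world axes, zero at the start; "moment": the same for the moment, N m; "opening": finger opening in m.
Only numpy, scipy, OpenCV 4.12 (cv2) and the standard library are available. Lean on these libraries where they do the work, as an engineer would, in place of code of your own. Each camera call takes 0.05 s, during which the arm holds its last target.

## Working session

There is one attempt and no reset: what is moved stays moved. The work goes in short steps, Python scripts to look and compute and a tool call to move; the robot and the scene stay as the last step left them, time stands still between calls to the robot, and variables do not carry over. Pictures are saved under pics/ and viewed, and the job is handed in when it is done.

Besides the shell and the picture viewer there is one more tool, called after ">>>" as name(argument=value, ...) on one line, values as JSON. arm_command: Moves the arm, as the interface text tells. Its arguments: {"type":"object","properties":{"hand":{"type":"array","items":{"type":"number"}},"travel":{"type":"array","items":{"type":"array","items":{"type":"number"}}},"rotation":{"type":"array","items":{"type":"array","items":{"type":"number"}}},"force":{"type":"number"}},"required":["hand","travel","rotation"]}

```bash
mkdir -p pics; python3 - <<'E'
from plant import *
import cv2,numpy as np
print(observe())
for n in ("scene","top"):
    p,d=snapshot(n); cv2.imwrite(f"pics/{n}0.png",p); np.save(f"{n}0_d.npy",d)
    c=get_calibration(n); np.savez(f"{n}_cal.npz",**{k:np.array(v) for k,v in c.items()}); print(n,c)
print(get_calibration("wrist"))
E
```

```text
{'t': 0.0, 'joint_positions': array([-1.33362129e+00,  3.00510906e-01,  1.52163956e+00, -2.41520102e-05,
        1.32069386e+00, -6.65926179e-02]), 'qd': array([ 0.00033485,  0.0014364 , -0.00016843, -0.00038872, -0.00203551,
        0.00287124]), 'joint_torque': array([-1.58336901e-03, -5.43500233e+01, -3.61789405e+01, -1.22435567e-04,
        4.03564060e-03,  7.38168268e-06]), 'ee_pos': array([ 0.16450513, -0.52478206,  0.40407461]), 'tool_rot': array([-3.10419381e+00, -4.75145583e-01,  2.04026646e-04]), 'ft_force': array([-0.37232091,  0.65375603,  0.76105814]), 'moment': array([ 0.06810394,  0.01367065, -0.01508388]), 'opening': 0.08531626474753337}
scene {'intrinsics': array([[484.93900874,   0.        , 319.61228426],
       [  0.        , 484.93900874, 243.78766454],
       [  0.        ,   0.        ,   1.        ]]), 'R': array([[-0.863914  , -0.50355526,  0.00920338],
       [-0.32784481,  0.54840028, -0.76926908],
       [ 0.38232236, -0.6675996 , -0.63885866]]), 't': array([0.49350707, 0.296852  , 1.27229549])}
top {'intrinsics': array([[468.62334503,   0.        , 326.03927895],
       [  0.        , 468.62334503, 242.01944592],
       [  0.        ,   0.        ,   1.        ]]), 'R': array([[-0.02259156, -0.99962183,  0.01567844],
       [-0.98675102,  0.01977499, -0.16103219],
       [ 0.16066125, -0.01910868, -0.98682461]]), 't': array([0.0302924 , 0.56274075, 1.10561895])}
{'intrinsics': array([[419.32544703,   0.        , 322.70385528],
       [  0.        , 419.32544703, 244.40914857],
       [  0.        ,   0.        ,   1.        ]]), 'mount': array([[ 1.65052151e-04, -9.46238682e-01, -3.23469208e-01,
         8.37764954e-02],
       [ 9.99999839e-01,  3.31691518e-04, -4.60035196e-04,
         6.96745857e-04],
       [ 5.42595090e-04, -3.23469080e-01,  9.46238585e-01,
         3.10052437e-02],
       [ 0.00000000e+00,  0.00000000e+00,  0.00000000e+00,
         1.00000000e+00]])}
```

View pics/scene0.png

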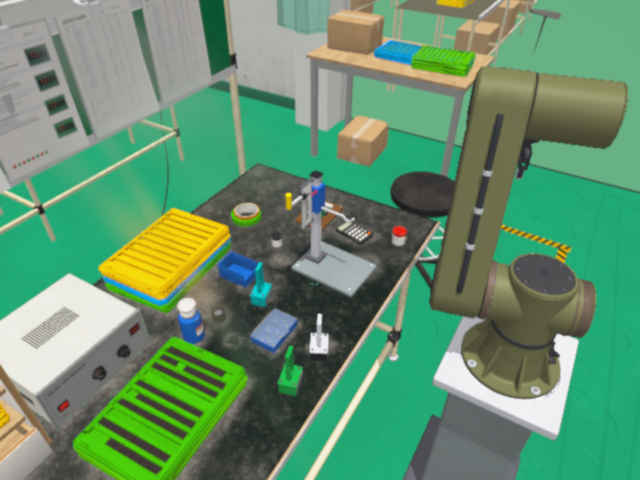

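View pics/top0.png

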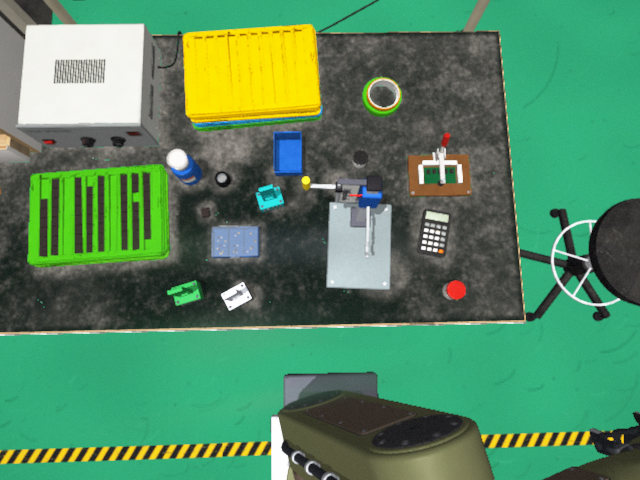

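The scene view shows three module-shaped things: aluminium/black at scene (319,340) / top (237,296), green at (290,370) / (184,292), and turquoise at (260,290) / (269,196). The aluminium one fits the description. I'll confirm it in an enlarged crop.

```bash
python3 - <<'E'
import cv2,numpy as np
a=cv2.imread("pics/scene0.png")[300:400,260:360]; b=cv2.imread("pics/top0.png")[265:325,205:265]
c=cv2.imread("pics/scene0.png")[165:295,270:400]; d=cv2.imread("pics/top0.png")[165:295,285:415]
f=lambda i:cv2.resize(i,(390,290) ,interpolation=cv2.INTER_CUBIC)
f=lambda i:cv2.resize(i,(295,295),interpolation=cv2.INTER_CUBIC)
cv2.imwrite("pics/crop0.png",np.vstack([np.hstack([f(a),f(b)]),np.hstack([f(c),f(d)])]))
E
```

```text
(no output)
```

View pics/crop0.png

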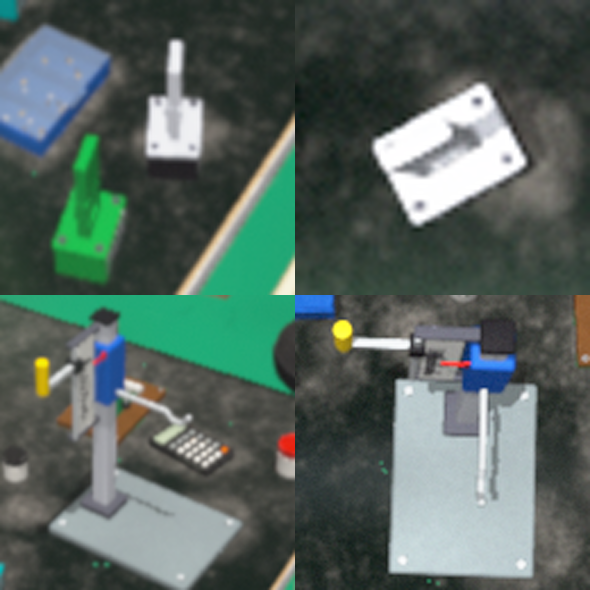

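The crop confirms it: a black body with an aluminium lid and tab at scene (319,340). The other two are green and turquoise. Next I measure the module, stand, hook tip, knob and pointers.

```bash
cat > h.py <<'E'
import cv2,numpy as np
def cal(n):
    c=np.load(f"{n}_cal.npz"); return c["intrinsics"],c["R"],c["t"]
def ray(n,uv):
    K,R,t=cal(n); d=R.T@np.linalg.inv(K)@np.array([uv[0],uv[1],1.]); return -R.T@t,d
def onplane(n,uv,z):
    o,d=ray(n,uv); return o+d*(z-o[2])/d[2]
def two(uv1,uv2,n1="top",n2="scene"):
    o1,d1=ray(n1,uv1);o2,d2=ray(n2,uv2)
    s=np.linalg.lstsq(np.c_[d1,-d2],o2-o1,rcond=None)[0]
    a=o1+s[0]*d1;b=o2+s[1]*d2; return (a+b)/2,np.linalg.norm(a-b)
def proj(n,X):
    K,R,t=cal(n); p=K@(R@np.array(X)+t); return p[:2]/p[2]
E
python3 - <<'E'
from h import *
np.set_printoptions(precision=4,suppress=True)
img=cv2.imread("pics/top0.png").astype(int)
# lid
x0,y0,x1,y1=210,275,262,318
w=(img[y0:y1,x0:x1].min(2)>120).astype(np.uint8)
cs,_=cv2.findContours(w,cv2.RETR_EXTERNAL,cv2.CHAIN_APPROX_NONE); c=max(cs,key=cv2.contourArea)
P=np.array([onplane("top",q[0]+[x0,y0],0.04)[:2] for q in cv2.convexHull(c)],np.float32)
r=cv2.minAreaRect(P*1000); print("lid",r, cv2.boxPoints(r))
# base plate
x0,y0,x1,y1=320,200,400,295
s=img[y0:y1,x0:x1]
w=((s[...,2]>105)&(s[...,1]>120)).astype(np.uint8)
w[:6]=0
cs,_=cv2.findContours(w,cv2.RETR_EXTERNAL,cv2.CHAIN_APPROX_NONE); c=max(cs,key=cv2.contourArea)
print(cv2.contourArea(c),cv2.boundingRect(c))
P=np.array([onplane("top",q[0]+[x0,y0],0.014)[:2] for q in cv2.convexHull(c)],np.float32)
r=cv2.minAreaRect(P*1000); print("base",r, cv2.boxPoints(r))
# colour blobs
for n in("top","scene"):
    im=cv2.imread(f"pics/{n}0.png"); hsv=cv2.cvtColor(im,cv2.COLOR_BGR2HSV)
    H,S,V=cv2.split(hsv)
    for nm,m in(("yel",(abs(H.astype(int)-27)<6)&(S>130)&(V>100)),("red",((H<7)|(H>173))&(S>150)&(V>90))):
        k,_,st,ce=cv2.connectedComponentsWithStats(m.astype(np.uint8))
        for i in range(1,k):
            if 4<st[i,4]<500: print(n,nm,st[i],ce[i])
E
```

```text
lid ((436.7636413574219, 238.53582763671875), (48.32573699951172, 63.4879264831543), 28.263866424560547) [[400.4498 255.0532]
 [430.5134 199.1346]
 [473.0775 222.0184]
 [443.0139 277.9371]]
4953.0 (6, 6, 66, 84)
base ((556.5204467773438, -64.76995849609375), (159.97900390625, 213.91395568847656), 86.56188201904297) [[ 444.959  -138.2012]
 [ 658.4879 -151.0298]
 [ 668.0819    8.6613]
 [ 454.553    21.4898]]
top yel [385  78  12   6  12] [390.5     79.6667]
top yel [400  91   1   6   6] [400.   93.5]
top yel [369 103   5   5   5] [371. 105.]
top yel [380 110   7   1   7] [383. 110.]
top yel [301 176  10  14 105] [305.5905 182.3905]
top yel [579 431  12  14  99] [584.7677 437.8586]
top yel [514 433  14  14 103] [520.301 439.699]
top yel [527 433  13  14 103] [533.1262 439.4466]
top yel [540 433  13  13 103] [546.0485 439.0583]
top yel [553 432  13  14 102] [559.1863 438.5588]
top yel [566 432  13  14  97] [572.1134 438.134 ]
top yel [481 435   8   9  43] [483.814  437.8837]
top yel [488 434  13  14 102] [494.1373 440.5392]
top yel [501 434  13  14 101] [507.0198 440.3366]
top yel [620 4
[... 1073 characters left out ...]
.7368]
top yel [  0 450  15  14 112] [  6.8304 456.5357]
top red [441 133   9  14  78] [445.3205 139.0769]
top red [ 44 140   9   4  28] [ 48.4643 141.7143]
top red [350 194  12   3  21] [356.381  194.9524]
top red [447 280  19  20 296] [455.9831 289.4831]
scene yel [436   0  38   8 213] [453.9718   2.7371]
scene yel [285 192   7  18 106] [288.1038 200.3491]
scene yel [255 212   4   5   5] [256.8 214. ]
scene yel [243 219   5   1   5] [245. 219.]
scene yel [500 225  71  38 377] [542.0531 242.3793]
scene yel [  0 403   9  25 135] [  3.0148 416.2741]
scene red [393 226  14  10 116] [399.3362 230.6379]
scene red [134 327   4   3   6] [135.5 328. ]
scene red [ 59 401  10  10  50] [ 63.52 405.66]
```

```bash
python3 - <<'E'
from h import *
np.set_printoptions(precision=4,suppress=True)
a=np.deg2rad(-3.44); u=np.array([np.cos(a),np.sin(a)]); v=np.array([-u[1],u[0]])
C=np.array([.5596,-.0650])
S=lambda x,y,z:np.r_[C+x*u+y*v,z]
pts={'seat':S(-.04,0,.21),'tip':S(-.056,0,.222),'knobtop':S(.07,.13,.322),'kn':S(.07,.13,.308),'colb':S(.07,0,.014),'c1':S(-.11,.08,.014),'c2':S(-.11,-.08,.014),'c3':S(.11,-.08,.014),'c4':S(.11,.08,.014)}
m=np.array([.4368,.2385]);b=np.deg2rad(28.26);mu=np.array([np.cos(b),np.sin(b)]);mv=np.array([-mu[1],mu[0]])
for s in(-1,1): 
  pts[f'tt{s}']=np.r_[m+s*.017*mv,.13]
  for q in(-1,1): pts[f'l{s}{q}']=np.r_[m+s*.031*mv+q*.023*mu,.04]
out=[]
for n,(x0,y0,x1,y1),(X0,Y0,X1,Y1) in(("top",(295,170,395,295),(210,270,262,320)),("scene",(275,165,400,300),(295,305,345,362))):
    im=cv2.imread(f"pics/{n}0.png")
    row=[]
    for (p,q,r,s) in((x0,y0,x1,y1),(X0,Y0,X1,Y1)):
        k=300/(s-q); cr=cv2.resize(im[q:s,p:r],None,fx=k,fy=k,interpolation=cv2.INTER_CUBIC)
        for nm,P in pts.items():
            z=proj(n,P); cv2.circle(cr,tuple(int(t) for t in ((z-[p,q]+.5)*k)),2,(255,0,255),-1)
        row.append(cv2.resize(cr,(int(cr.shape[1]),300)))
    out.append(np.hstack(row))
w=max(o.shape[1] for o in out)
cv2.imwrite("pics/ov0.png",np.vstack([cv2.copyMakeBorder(o,0,0,0,w-o.shape[1],0) for o in out]))
print(two((305.6,180),(288.1,194)))
E
```

```text
(array([0.6362, 0.0594, 0.3265]), np.float64(0.0013605551796611166))
```

View pics/ov0.png

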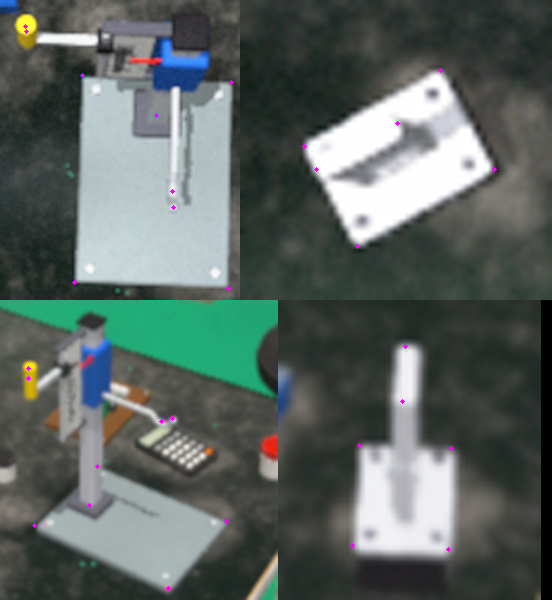

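The predicted points fall on their features in both views. The stand yaw is -3.4° and the module yaw is 28.3°. Now I work out the moves.

```bash
cat > mv.py <<'E'
from h import *
from scipy.spatial.transform import Rotation as Ro
np.set_printoptions(precision=4,suppress=True)
def Rdown(yaw): # tool x at yaw deg, z down
    a=np.deg2rad(yaw); x=np.array([np.cos(a),np.sin(a),0]);z=np.array([0,0,-1.]); return np.c_[x,np.cross(z,x),z]
def delta(st,p,yaw,pc=None,Rc=None):
    R=Ro.from_rotvec(st["tool_rot"]).as_matrix() if Rc is None else Rc
    p0=np.array(st["ee_pos"]) if pc is None else pc
    Rt=Rdown(yaw)
    print("in start axes (mm)",R.T@(np.array(p)-p0)*1000,"in end axes",Rt.T@(np.array(p)-p0)*1000,"rot deg",np.rad2deg(Ro.from_matrix(R.T@Rt).as_rotvec()))
E
python3 - <<'E'
from mv import *
from plant import observe
s=observe(); delta(s,[.4368,.2385,.38],28.26)
E
```

```text
in start axes (mm) [ 488.1626 -646.8455   24.9031] in end axes [ 601.221  -543.3983   24.1574] rot deg [ -0.0629  -0.0095 -10.8518]
```

>>> arm_command(hand=[1, 1, 1, 1, 1, 1, 1, 1, 1, 1, 1, 1, 1, 1, 1, 1, 1, 1, 1, 1], travel=[[0.01, -0.015, 0], [0.027, -0.036, 0], [0.03, -0.04, 0], [0.03, -0.04, 0], [0.03, -0.04, 0], [0.03, -0.04, 0], [0.03, -0.04, 0], [0.03, -0.04, 0], [0.03, -0.04, 0], [0.03, -0.04, 0], [0.03, -0.04, 0], [0.03, -0.04, 0], [0.03, -0.04, 0], [0.03, -0.04, 0], [0.03, -0.04, 0], [0.03, -0.04, 0], [0.021, -0.026, 0], [0.01, -0.01, 0.005], [0, 0, 0.01], [0, 0, 0.01]], rotation=[[0, 0, 0], [0, 0, 0], [0, 0, 0], [0, 0, 0], [0, 0, 0], [0, 0, 0], [0, 0, 0], [0, 0, 0], [0, 0, 0], [0, 0, 0], [0, 0, 0], [0, 0, 0], [0, 0, 0], [0, 0, 0], [0, 0, 0], [0, 0, 0], [0, 0, 0], [0, 0, -3.85], [0, 0, -4], [0, 0, -3]], force=60)

```text
t: 2.6
ee_pos: [0.4366, 0.2387, 0.379]
tool_rot: [3.046, 0.77, -0.001]
ft_force: [-0.5, 0.6, 0.0]
opening: 0.0854
```

```bash
python3 - <<'E'
from mv import *
from plant import *
s=observe(); print(s["t"],s["ee_pos"],s["tool_rot"]); delta(s,[.4368,.2385,.38],28.26)
p,d=snapshot("wrist"); c=get_calibration("wrist")
M=c["mount"];K=c["intrinsics"]
T=np.eye(4);T[:3,:3]=Ro.from_rotvec(s["tool_rot"]).as_matrix();T[:3,3]=s["ee_pos"]
W=T@M
np.savez("wrist_cal.npz",intrinsics=K,R=W[:3,:3].T,t=-W[:3,:3].T@W[:3,3])
cv2.imwrite("pics/w1_raw.png",p)
m=np.array([.4368,.2385]);b=np.deg2rad(28.26);mu=np.array([np.cos(b),np.sin(b)]);mv=np.array([-mu[1],mu[0]])
for h in(.13,.04):
  for a in(-1,1):
    for e in(-1,1):
      P=np.r_[m+a*(.017 if h>.1 else .031)*mv+e*(.005 if h>.1 else .023)*mu,h]
      cv2.circle(p,tuple(int(round(t)) for t in proj("wrist",P)),2,(255,0,255),-1)
cv2.imwrite("pics/w1.png",p)
E
```

```text
2.6 [0.4366 0.2387 0.379 ] [ 3.0455  0.7704 -0.0012]
in start axes (mm) [ 0.0723  0.302  -0.9985] in end axes [ 0.0738  0.3019 -0.9984] rot deg [-0.0032  0.0433  0.1313]
```

View pics/w1.png

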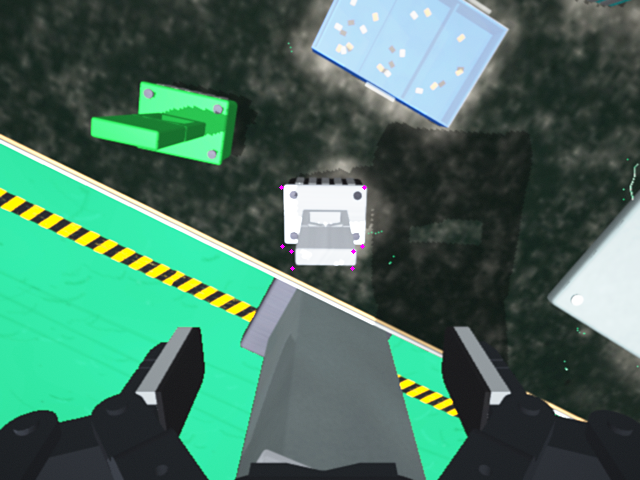

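The wrist view shows the tab at (325,257) against a predicted (322,259). The offset is about 1 mm and it lies between the open jaws, so I descend and grip.

>>> arm_command(hand=[1, 1, 1, 1, 1, 0, 0, 0, 0, 0, 0, 0], travel=[[0.0005, 0.001, 0.02], [0, 0, 0.03], [0, 0, 0.03], [0, 0, 0.02], [0, 0, 0.01], [0, 0, 0], [0, 0, 0], [0, 0, 0], [0, 0, 0], [0, 0, 0], [0, 0, 0], [0, 0, 0]], rotation=[[0, 0, 0], [0, 0, 0], [0, 0, 0], [0, 0, 0], [0, 0, 0], [0, 0, 0], [0, 0, 0], [0, 0, 0], [0, 0, 0], [0, 0, 0], [0, 0, 0], [0, 0, 0]], force=60)

```text
t: 4.15
ee_pos: [0.4377, 0.2379, 0.2706]
tool_rot: [-3.046, -0.767, -0.002]
ft_force: [-0.9, -2.3, 6.0]
opening: 0.0331
```

```bash
python3 - <<'E'
from mv import *
from plant import *
s=observe(); print(s)
p,d=snapshot("scene");cv2.imwrite("pics/s2.png",cv2.resize(p[280:380,260:380],None,fx=5,fy=5))
E
```

```text
{'t': 4.15, 'joint_positions': array([ 0.4243,  0.3461,  1.8013, -0.0002,  0.9928,  1.5021]), 'qd': array([ 0.0002,  0.0001,  0.0021, -0.0002,  0.0015,  0.0007]), 'joint_torque': array([  0.6936, -48.0706, -28.736 ,   0.1694,  -0.3819,  -0.0111]), 'ee_pos': array([0.4377, 0.2379, 0.2706]), 'tool_rot': array([-3.0465, -0.7667, -0.0024]), 'ft_force': array([-0.8573, -2.319 ,  5.9673]), 'moment': array([-0.2081,  0.2341,  0.0112]), 'opening': 0.033121926505638125}
```

View pics/s2.png

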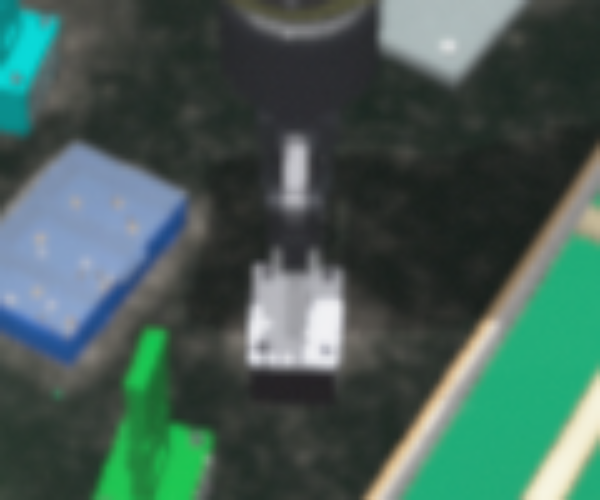

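It is gripped at an opening of 33 mm with the module still standing on the bench, so the eye is 191.1 mm below the TCP. I lift it and weigh it.

>>> arm_command(hand=[0, 0, 0, 0, 0, 0, 0, 0, 0, 0], travel=[[0, 0, -0.005], [0, 0, -0.01], [0, 0, -0.02], [0, 0, -0.03], [0, 0, -0.03], [0, 0, -0.03], [0, 0, -0.02], [0, 0, -0.005], [0, 0, 0], [0, 0, 0]], rotation=[[0, 0, 0], [0, 0, 0], [0, 0, 0], [0, 0, 0], [0, 0, 0], [0, 0, 0], [0, 0, 0], [0, 0, 0], [0, 0, 0], [0, 0, 0]])

```text
t: 5.45
ee_pos: [0.4375, 0.2379, 0.4187]
tool_rot: [3.046, 0.767, -0.003]
ft_force: [-0.4, -0.7, -8.5]
opening: 0.0328
```

```bash
python3 - <<'E'
from mv import *
from plant import *
s=observe(); print(s["ee_pos"],s["ft_force"],s["moment"],s["opening"])
delta(s,[.4598,-.0590,.420],-3.44)
E
```

```text
[0.4375 0.2379 0.4187] [-0.3843 -0.6831 -8.5047] [-0.023   0.0402 -0.0114] 0.0328163755153999
in start axes (mm) [-120.8999  272.0717   -1.1302] in end axes [ 40.0921 295.0118  -1.3127] rot deg [ 0.0217  0.0999 31.6975]
```

>>> arm_command(hand=[0, 0, 0, 0, 0, 0, 0, 0, 0, 0, 0, 0, 0, 0, 0, 0, 0, 0], travel=[[-0.005, 0.012, 0], [-0.012, 0.026, -0.001], [-0.015, 0.035, 0], [-0.015, 0.035, 0], [-0.015, 0.035, 0], [-0.015, 0.035, 0], [-0.015, 0.035, 0], [-0.015, 0.031, 0], [-0.01, 0.018, 0], [-0.004, 0.01, 0], [0, 0, 0], [0, 0, 0], [0, 0, 0], [0, 0, 0], [0, 0, 0], [0, 0, 0], [0, 0, 0], [0, 0, 0]], rotation=[[0, 0, 0], [0, 0, 0], [0, 0, 0], [0, 0, 0], [0, 0, 0], [0, 0, 0], [0, 0, 0], [0, 0, 0], [0, 0, 0], [0, 0, 3], [0, 0, 6], [0, 0, 7], [0, 0, 7], [0, 0, 5.7], [0, 0, 3], [0, 0, 0], [0, 0, 0], [0, 0, 0]])

```text
t: 7.7
ee_pos: [0.4597, -0.0589, 0.4207]
tool_rot: [-3.14, 0.094, 0.0]
ft_force: [0.1, -0.6, -8.0]
opening: 0.0328
```

```bash
python3 - <<'E'
from mv import *
from plant import *
s=observe(); print(s["t"],s["ee_pos"],s["ft_force"],s["moment"],s["opening"])
delta(s,[.4598,-.0590,.420],-3.44)
np.save("tcp3.npy",np.r_[s["ee_pos"],s["tool_rot"]])
o=[]
for n,(a,b,c,e) in(("top",(310,170,410,300)),("scene",(270,160,400,300))):
    p,d=snapshot(n);cv2.imwrite(f"pics/{n}3.png",p); np.save(n+"3_d.npy",d)
    k=500/(e-b); o.append(cv2.resize(p[b:e,a:c],(int((c-a)*k),500),interpolation=cv2.INTER_CUBIC))
o=np.hstack(o);k=min(1,800/o.shape[1]);cv2.imwrite("pics/c3.png",cv2.resize(o,None,fx=k,fy=k))
E
```

```text
7.7 [ 0.4597 -0.0589  0.4207] [ 0.0883 -0.6263 -7.9905] [ 0.0389  0.0035 -0.0155] 0.032760352518369944
in start axes (mm) [0.0832 0.0564 0.6503] in end axes [0.0831 0.0564 0.6503] rot deg [-0.0005  0.0048  0.0187]
```

View pics/c3.png

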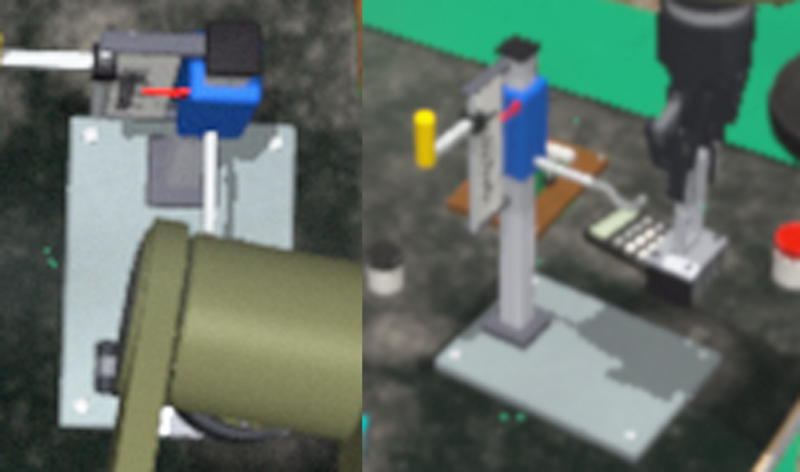

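```bash
cat > wr.py <<'E'
from mv import *
from plant import *
def wrist(fn,pts=[]):
    s=observe(); p,d=snapshot("wrist"); c=get_calibration("wrist")
    T=np.eye(4);T[:3,:3]=Ro.from_rotvec(s["tool_rot"]).as_matrix();T[:3,3]=s["ee_pos"]
    W=T@c["mount"]
    np.savez("wrist_cal.npz",intrinsics=c["intrinsics"],R=W[:3,:3].T,t=-W[:3,:3].T@W[:3,3])
    cv2.imwrite(fn.replace(".png","_raw.png"),p); np.save(fn.replace(".png","_d.npy"),d)
    for P in pts:
        q=proj("wrist",P); cv2.circle(p,tuple(int(round(t)) for t in q),2,(255,0,255),-1)
    cv2.imwrite(fn,p); return s,d
a=np.deg2rad(-3.44); u=np.array([np.cos(a),np.sin(a)]); v=np.array([-u[1],u[0]])
C=np.array([.5596,-.0650])
S=lambda x,y,z:np.r_[C+x*u+y*v,z]
E
python3 - <<'E'
from wr import *
wrist("pics/w3.png",[S(-.056,0,.222),S(-.04,0,.21),S(-.033,0,.21)])
E
```

```text
(no output)
```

View pics/w3.png

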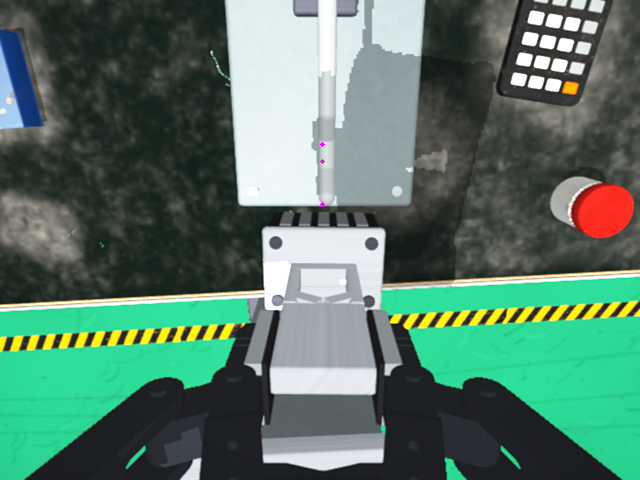

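The wrist view shows the hook bar end at (327,204) against a predicted (323,204), with the tab centred at 324. I shift 1.5 mm in tool +y and pass the opening over the tip slowly.

>>> arm_command(hand=[0, 0, 0, 0, 0, 0, 0, 0, 0, 0, 0, 0], travel=[[0.002, 0.0015, 0], [0.005, 0, 0], [0.006, 0, 0], [0.006, 0, 0], [0.006, 0, 0], [0.006, 0, 0], [0.006, 0, 0], [0.006, 0, 0], [0.006, 0, 0], [0.006, 0, 0], [0.004, 0, 0], [0, 0, 0]], rotation=[[0, 0, 0], [0, 0, 0], [0, 0, 0], [0, 0, 0], [0, 0, 0], [0, 0, 0], [0, 0, 0], [0, 0, 0], [0, 0, 0], [0, 0, 0], [0, 0, 0], [0, 0, 0]])

```text
t: 9.35
ee_pos: [0.5187, -0.064, 0.4205]
tool_rot: [-3.14, 0.094, 0.0]
ft_force: [-0.9, -0.8, -7.4]
opening: 0.0329
```

```bash
python3 - <<'E'
from wr import *
s,d=wrist("pics/w4.png",[S(-.056,0,.222),S(-.04,0,.21)])
print(s["t"],s["ee_pos"],s["ft_force"],s["moment"]); delta(s,S(-.04,0,.42),-3.44)
p,_=snapshot("scene");cv2.imwrite("pics/s4.png",p)
w=cv2.imread("pics/w4.png")
cv2.imwrite("pics/c4.png",np.hstack([cv2.resize(p[160:290,280:380],(385,500),interpolation=cv2.INTER_CUBIC),cv2.resize(w[100:400,200:440],(400,500))]))
E
```

```text
9.35 [ 0.5187 -0.064   0.4205] [-0.8559 -0.8465 -7.4263] [-0.0214 -0.0229 -0.0539]
in start axes (mm) [ 0.8579 -1.4729  0.5423] in end axes [ 0.8578 -1.4729  0.5425] rot deg [-0.0011  0.0125 -0.0005]
```

View pics/c4.png

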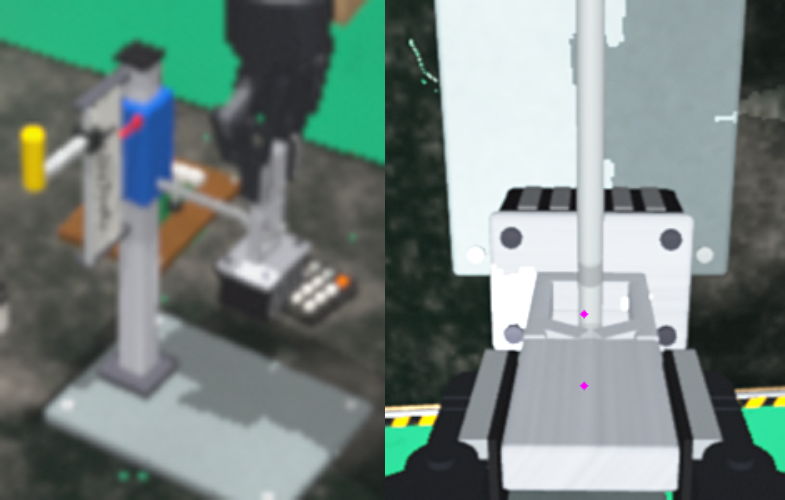

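The bar runs centred through the opening at (590,310) in the crop, and the contact forces are small. I lower in steps and watch the wrist force.

>>> arm_command(hand=[0, 0, 0, 0, 0, 0, 0, 0, 0, 0, 0, 0], travel=[[0, 0, 0.002], [0, 0, 0.003], [0, 0, 0.003], [0, 0, 0.003], [0, 0, 0.002], [0, 0, 0.002], [0, 0, 0.002], [0, 0, 0.002], [0, 0, 0.002], [0, 0, 0.002], [0, 0, 0.002], [0, 0, 0]], rotation=[[0, 0, 0], [0, 0, 0], [0, 0, 0], [0, 0, 0], [0, 0, 0], [0, 0, 0], [0, 0, 0], [0, 0, 0], [0, 0, 0], [0, 0, 0], [0, 0, 0], [0, 0, 0]])

```text
t: 10.95
ee_pos: [0.5185, -0.064, 0.3956]
tool_rot: [-3.14, 0.094, 0.0]
ft_force: [0.6, -0.4, -6.7]
opening: 0.0328
```

```bash
cat > ob.py <<'E'
from wr import *
f=[];
s=observe(); print(s["t"],s["ee_pos"],s["ft_force"],s["moment"],s["opening"], "hook travel if in contact mm",1000*(0.21-(s["ee_pos"][2]-.1911)))
E
python3 ob.py
```

```text
10.95 [ 0.5185 -0.064   0.3956] [ 0.5798 -0.363  -6.7489] [ 0.015  -0.1275  0.0139] 0.03278098108975048 hook travel if in contact mm 5.520440802178533
```

>>> arm_command(hand=[0, 0, 0, 0, 0, 0, 0, 0, 0, 0, 0, 0, 0, 0, 0], travel=[[0, 0, 0.002], [0, 0, 0.0025], [0, 0, 0.0025], [0, 0, 0.0025], [0, 0, 0.0025], [0, 0, 0.0025], [0, 0, 0.0025], [0, 0, 0.0025], [0, 0, 0.0025], [0, 0, 0.0025], [0, 0, 0.0025], [0, 0, 0.0025], [0, 0, 0.001], [0, 0, 0], [0, 0, 0]], rotation=[[0, 0, 0], [0, 0, 0], [0, 0, 0], [0, 0, 0], [0, 0, 0], [0, 0, 0], [0, 0, 0], [0, 0, 0], [0, 0, 0], [0, 0, 0], [0, 0, 0], [0, 0, 0], [0, 0, 0], [0, 0, 0], [0, 0, 0]])

```text
t: 12.82
ee_pos: [0.5186, -0.064, 0.3653]
tool_rot: [3.14, -0.094, 0.0]
ft_force: [2.4, -0.8, -3.4]
opening: 0.0328
```

```bash
python3 ob.py; python3 - <<'E'
from wr import *
p,_=snapshot("scene");cv2.imwrite("pics/s5.png",p)
cv2.imwrite("pics/c5.png",cv2.resize(p[160:290,270:390],(540,585),interpolation=cv2.INTER_CUBIC))
E
```

```text
12.825 [ 0.5186 -0.064   0.3653] [ 2.352  -0.7713 -3.4391] [-0.0823 -0.3845  0.015 ] 0.03282021859984317 hook travel if in contact mm 35.798530453987816
```

View pics/c5.png

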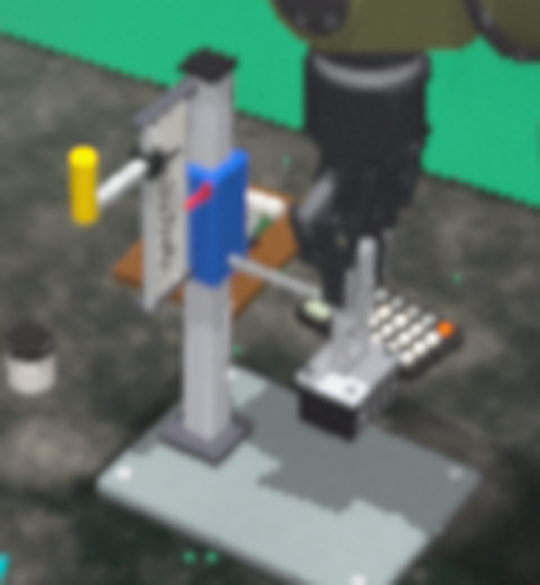

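The pointer is going down with the hook, at about 36 mm travel and about half the weight. Fx = +2.4 N suggests the tab edge leans on the tip's slope, so I nudge +x by 2 mm.

>>> arm_command(hand=[0, 0, 0, 0], travel=[[0.001, 0, 0], [0.001, 0, 0], [0, 0, 0], [0, 0, 0]], rotation=[[0, 0, 0], [0, 0, 0], [0, 0, 0], [0, 0, 0]])

```text
t: 13.38
ee_pos: [0.5204, -0.0641, 0.365]
tool_rot: [-3.14, 0.094, 0.001]
ft_force: [-3.9, 0.7, -2.5]
opening: 0.0329
```

```bash
python3 ob.py
```

```text
13.375 [ 0.5204 -0.0641  0.365 ] [-3.8767  0.6898 -2.5257] [ 0.021   0.5505 -0.0013] 0.03291356939808931 hook travel if in contact mm 36.077981489874205
```

>>> arm_command(hand=[0, 0, 0], travel=[[-0.001, 0, 0], [0, 0, 0], [0, 0, 0]], rotation=[[0, 0, 0], [0, 0, 0], [0, 0, 0]])

```text
t: 13.75
ee_pos: [0.5197, -0.0641, 0.3655]
tool_rot: [3.14, -0.094, 0.002]
ft_force: [3.7, 0.4, -3.4]
opening: 0.0331
```

```bash
python3 ob.py
```

```text
13.75 [ 0.5197 -0.0641  0.3655] [ 3.702   0.4486 -3.3527] [ 0.0584 -0.7086 -0.0086] 0.033051712818261296 hook travel if in contact mm 35.64794358166015
```

That is only stick friction, since it flips sign with 1 mm, so the tab is on the flat. I neutralise it and continue lowering.

>>> arm_command(hand=[0, 0, 0, 0, 0, 0, 0, 0, 0, 0, 0, 0], travel=[[0.0005, 0, 0], [0, 0, 0.001], [0, 0, 0.002], [0, 0, 0.0025], [0, 0, 0.0025], [0, 0, 0.0025], [0, 0, 0.0025], [0, 0, 0.002], [0, 0, 0.001], [0, 0, 0], [0, 0, 0], [0, 0, 0]], rotation=[[0, 0, 0], [0, 0, 0], [0, 0, 0], [0, 0, 0], [0, 0, 0], [0, 0, 0], [0, 0, 0], [0, 0, 0], [0, 0, 0], [0, 0, 0], [0, 0, 0], [0, 0, 0]])

```text
t: 15.25
ee_pos: [0.52, -0.0641, 0.3492]
tool_rot: [3.14, -0.094, 0.0]
ft_force: [1.4, 1.1, -1.2]
opening: 0.0331
```

```bash
python3 ob.py
```

```text
15.25 [ 0.52   -0.0641  0.3492] [ 1.3724  1.0865 -1.2165] [ 0.1498 -0.2271  0.0453] 0.033110284839846814 hook travel if in contact mm 51.850241937074856
```

>>> arm_command(hand=[0, 0, 0, 0, 0, 0, 0, 0], travel=[[0, 0, 0.001], [0, 0, 0.0015], [0, 0, 0.0015], [0, 0, 0.0015], [0, 0, 0.0015], [0, 0, 0.001], [0, 0, 0], [0, 0, 0]], rotation=[[0, 0, 0], [0, 0, 0], [0, 0, 0], [0, 0, 0], [0, 0, 0], [0, 0, 0], [0, 0, 0], [0, 0, 0]])

```text
t: 16.25
ee_pos: [0.52, -0.0641, 0.3412]
tool_rot: [3.14, -0.094, 0.0]
ft_force: [1.8, 1.8, -0.5]
opening: 0.0332
```

```bash
python3 ob.py; python3 - <<'E'
from wr import *
p,_=snapshot("scene");print(observe()["ft_force"]);snapshot("top");print(observe()["ft_force"]);snapshot("top");print(observe()["ft_force"])
cv2.imwrite("pics/s6.png",p)
cv2.imwrite("pics/c6.png",cv2.resize(p[160:290,270:390],(540,585),interpolation=cv2.INTER_CUBIC))
E
```

```text
16.25 [ 0.52   -0.0641  0.3412] [ 1.8116  1.8143 -0.4562] [ 0.1484 -0.2953 -0.0057] 0.03319396482408171 hook travel if in contact mm 59.86415703254524
[ 1.5906  1.4544 -0.9813]
[1.3046 1.641  0.3521]
[1.4998 1.6975 0.8392]
```

View pics/c6.png

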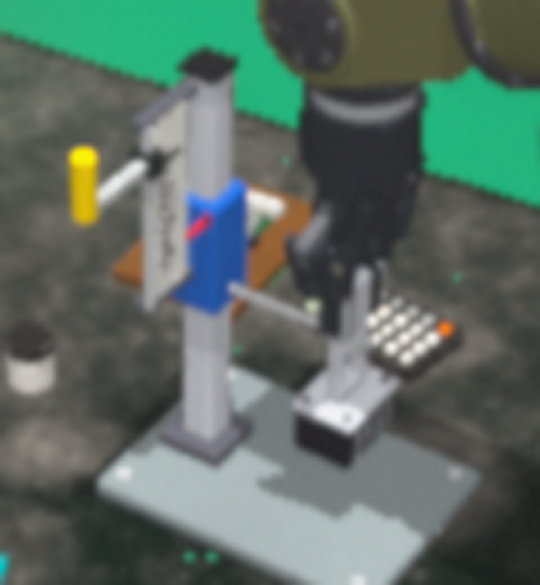

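The force averages about 0 (noise ±0.7 N) at about 60 mm travel, so the spring carries essentially all of it. I go 1 mm further, relieve the side force and open gradually.

>>> arm_command(hand=[0, 0, 0.4, 0.42, 0.44, 0.46, 0.48, 0.52, 0.56, 0.6, 0.64, 0.68, 0.7, 0.7, 0.7], travel=[[0.0002, -0.0002, 0.001], [0, 0, 0], [0, 0, 0], [0, 0, 0], [0, 0, 0], [0, 0, 0], [0, 0, 0], [0, 0, 0], [0, 0, 0], [0, 0, 0], [0, 0, 0], [0, 0, 0], [0, 0, 0], [0, 0, 0], [0, 0, 0]], rotation=[[0, 0, 0], [0, 0, 0], [0, 0, 0], [0, 0, 0], [0, 0, 0], [0, 0, 0], [0, 0, 0], [0, 0, 0], [0, 0, 0], [0, 0, 0], [0, 0, 0], [0, 0, 0], [0, 0, 0], [0, 0, 0], [0, 0, 0]], force=20)

```text
t: 18.27
ee_pos: [0.5202, -0.0639, 0.3402]
tool_rot: [-3.14, 0.094, -0.0]
ft_force: [-0.3, 0.0, -0.4]
opening: 0.0599
```

```bash
python3 ob.py; python3 - <<'E'
from wr import *
p,_=snapshot("scene")
cv2.imwrite("pics/s7.png",p)
wrist("pics/w7.png"); w=cv2.imread("pics/w7.png")
cv2.imwrite("pics/c7.png",np.hstack([cv2.resize(p[160:290,270:390],(415,450),interpolation=cv2.INTER_CUBIC),cv2.resize(w[:,140:500],(337,450))]))
E
```

```text
18.275 [ 0.5202 -0.0639  0.3402] [-0.2672  0.0003 -0.4101] [-0.0324  0.059  -0.0058] 0.05993636397922577 hook travel if in contact mm 60.917187647130525
```

View pics/c7.png

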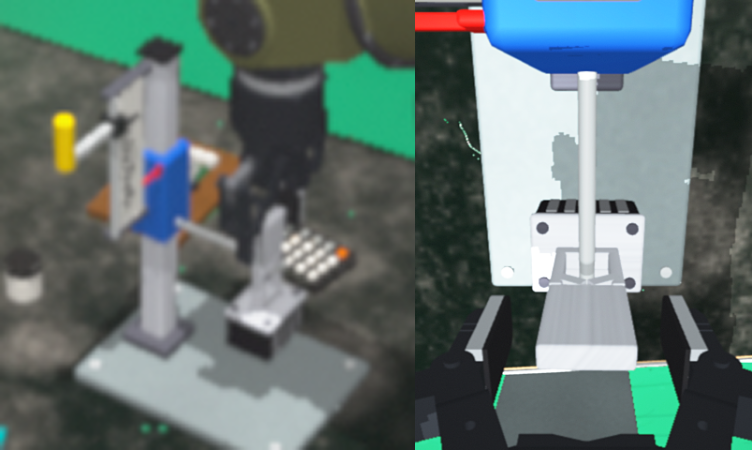

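Released: the jaws are open on both sides, the module is hanging and the contact force is about 0. I retreat straight up.

>>> arm_command(hand=[0.75, 0.8, 0.8, 0.8, 0.8, 0.8, 0.8, 0.8, 0.8, 0.8, 0.8, 0.8, 0.8], travel=[[0, 0, -0.002], [0, 0, -0.005], [0, 0, -0.008], [0, 0, -0.012], [0, 0, -0.018], [0, 0, -0.02], [0, 0, -0.025], [0, 0, -0.03], [0, 0, -0.03], [0, 0, -0.025], [0, 0, -0.015], [0, 0, -0.005], [0, 0, 0]], rotation=[[0, 0, 0], [0, 0, 0], [0, 0, 0], [0, 0, 0], [0, 0, 0], [0, 0, 0], [0, 0, 0], [0, 0, 0], [0, 0, 0], [0, 0, 0], [0, 0, 0], [0, 0, 0], [0, 0, 0]])

```text
t: 20.0
ee_pos: [0.5203, -0.0639, 0.5347]
tool_rot: [-3.14, 0.094, 0.001]
ft_force: [-0.6, 0.3, -0.0]
opening: 0.0684
```

```bash
python3 ob.py; python3 - <<'E'
from wr import *
p,_=snapshot("scene")
cv2.imwrite("pics/s8.png",p)
cv2.imwrite("pics/c8.png",cv2.resize(p[160:290,270:390],(540,585),interpolation=cv2.INTER_CUBIC))
s=observe(); e=S(.07,.13,.535); q=S(-.03,.13,.535)
delta(s,q,86.56); delta(s,e,86.56); print(q,e)
E
```

```text
20.0 [ 0.5203 -0.0639  0.5347] [-0.5944  0.3099 -0.0183] [0.0162 0.0444 0.0144] 0.06838669862880725 hook travel if in contact mm -133.62118991651087
in start axes (mm) [   9.2567 -131.29     -0.5894] in end axes [131.2892   9.267   -0.6019] rot deg [ -0.0635   0.0471 -90.0041]
in start axes (mm) [ 109.2566 -131.2972   -0.7123] in end axes [131.2892 109.267   -0.6019] rot deg [ -0.0635   0.0471 -90.0041]
[0.5375 0.0666 0.535 ] [0.6373 0.0606 0.535 ]
```

View pics/c8.png

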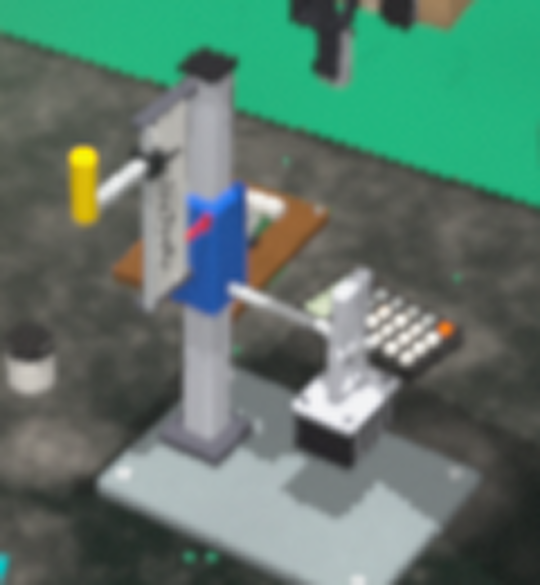

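```bash
cat > meas.py <<'E'
from wr import *
def red(n,im,box=None):
    hsv=cv2.cvtColor(im,cv2.COLOR_BGR2HSV);H,S_,V=cv2.split(hsv)
    m=((H<8)|(H>172))&(S_>110)&(V>70)
    if box: z=np.zeros_like(m);z[box[1]:box[3],box[0]:box[2]]=True;m&=z
    return m
def stand(X): # world->stand coords
    d=X[...,:2]-C; return np.stack([d@u,d@v,X[...,2]],-1)
def unproj(n,m,d):
    K,R,t=cal(n); vv,uu=np.nonzero(m&(d>0)); z=d[vv,uu]
    p=np.c_[uu,vv,np.ones_like(uu)]@np.linalg.inv(K).T*z[:,None]
    return (p-t)@R
E
python3 - <<'E'
from meas import *
for f,n in (("0","scene"),("0","top")):
    im=cv2.imread(f"pics/{n}{f}.png"); d=np.load(f"{n}{f}_d.npy")
    m=red(n,im,(300,170,330,210) if n=="scene" else (345,188,366,200))
    X=stand(unproj(n,m,d)); print(n,m.sum()); print(X[np.argsort(-X[:,1])]*1000)
p,d=snapshot("scene"); m=red("scene",p,(300,170,330,240)); X=stand(unproj("scene",m,d)); print("now"); print(X[np.argsort(-X[:,1])]*1000)
p,d=snapshot("top"); m=red("top",p,(335,180,370,210)); X=stand(unproj("top",m,d)); print("now top"); print(X[np.argsort(-X[:,1])]*1000)
cv2.imwrite("pics/t8.png",cv2.resize(p[160:300,290:410],(514,600)))
E
```

```text
scene 4
[[ 54.2234  43.5261 284.7212]
 [ 54.8682  37.6847 281.2461]
 [ 54.222   23.7504 280.4944]
 [ 56.5214  20.3571 281.1199]]
top 31
[[ 67.0788  41.9387 248.5786]
 [ 55.9709  41.7816 282.1417]
 [ 68.0838  41.2291 237.0469]
 [ 55.4889  39.9294 284.2273]
 [ 67.2685  39.8637 248.1969]
 [ 55.5295  37.9652 284.3812]
 [ 66.8884  37.9131 249.9039]
 [ 56.0789  35.8795 282.6561]
 [ 67.7566  35.6833 247.0365]
 [ 55.7984  33.9917 283.9957]
 [ 67.8677  33.6206 246.9436]
 [ 56.139   31.9508 283.0423]
 [ 67.3886  31.7024 249.0117]
 [ 56.5949  29.8752 281.6643]
 [ 55.2413  29.6377 279.119 ]
 [ 67.7175  29.5881 248.1211]
 [ 56.1935  28.0266 283.4488]
 [ 54.6311  27.8427 281.6955]
 [ 67.7246  27.554  248.4087]
 [ 55.7929  26.1853 285.2295]
 [ 54.3268  25.9723 283.133 ]
 [ 67.654   25.542  248.9804]
 [ 54.2782  24.0338 283.6195]
 [ 56.7572  23.9587 281.9786]
 [ 55.0695  22.5026 288.5   ]
 [ 54.1328  22.1261 284.4651]
 [ 55.2302  20.5129 288.2098]
 [ 63.8686  18.5723 264.0563]
 [ 78.1714  18.4838 211.1687]
 [ 71.5372  18.3189 235.7318]
 [136.1463   4.5155  -1.1065]]
now
[[ 54.4567  38.3705 223.623 ]
 [ 54.0492  23.6799 222.1165]]
now top
[[ 57.2957  41.9552 220.4145]
 [ 54.8733  41.946  221.4348]
 [ 68.3981  41.7682 176.4362]
 [ 54.5841  39.9248 222.9259]
 [ 57.255   39.875  220.9175]]
```

The pointer is at z ≈ 222 mm by depth, against 282.5 mm unloaded, so the travel is about 60.5 mm. Now I move beside the knob, high up, turning 90°.

>>> arm_command(hand=[0.8, 0.8, 0.8, 0.8, 0.8, 0.8, 0.8, 0.8, 0.8, 0.8, 0.8, 0.8, 0.8, 0.8, 0.8, 0.8, 0.8], travel=[[0.001, -0.015, 0], [0.002, -0.03, 0], [0.003, -0.037, 0], [0.002, -0.034, 0], [0.001, -0.0153, 0], [0, 0, 0], [0, 0, 0], [0, 0, 0], [0, 0, 0], [0, 0, 0], [0, 0, 0], [0, 0, 0], [0, 0, 0], [0, 0, 0], [0, 0, 0], [0, 0, 0], [0, 0, 0]], rotation=[[0, 0, 0], [0, 0, 0], [0, 0, 0], [0, 0, 0], [0, 0, -5], [0, 0, -9], [0, 0, -9], [0, 0, -9], [0, 0, -9], [0, 0, -9], [0, 0, -9], [0, 0, -9], [0, 0, -9], [0, 0, -8], [0, 0, -5], [0, 0, 0], [0, 0, 0]])

```text
t: 22.28
ee_pos: [0.5371, 0.0671, 0.5351]
tool_rot: [-2.289, -2.152, 0.0]
ft_force: [-0.0, 0.4, -0.0]
opening: 0.0682
```

```bash
python3 ob.py; python3 - <<'E'
from meas import *
s,d=wrist("pics/w9.png",[S(.07,.13,.322),S(.07,.13,.282)])
p=cv2.imread("pics/w9_raw.png")
hsv=cv2.cvtColor(p,cv2.COLOR_BGR2HSV);H,S_,V=cv2.split(hsv)
m=(abs(H.astype(int)-27)<6)&(S_>130)&(V>100)
X=stand(unproj("wrist",m,d)); X=X[(X[:,2]>.2)]; t=X[X[:,2]>np.percentile(X[:,2],98)-.004]
print(len(t),np.median(t,0)*1000, t.min(0)*1000,t.max(0)*1000)
delta(s,S(.07,.13,.535),86.56)
E
```

```text
22.275 [0.5371 0.0671 0.5351] [-0.033   0.4197 -0.0106] [-0.0173 -0.0062 -0.0298] 0.06820592805290772 hook travel if in contact mm -133.97043406727096
865 [ 71.2744 128.9391 325.7635] [-77.5832 120.3071 322.9013] [ 79.8325 142.091  408.7127]
in start axes (mm) [ -0.2939 100.3925   0.0536] in end axes [ -0.4654 100.3919   0.0704] rot deg [-0.0096 -0.0034 -0.0979]
```

View pics/w9.png

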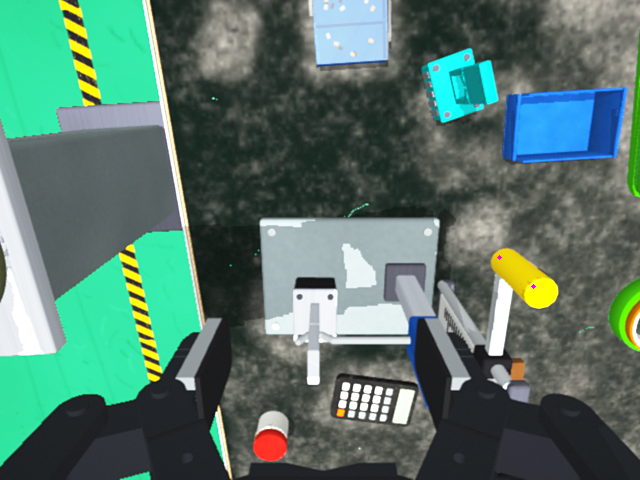

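The wrist view shows the yellow knob with its top face at (540,291) and base at (500,258). Depth puts its top at z ≈ 326 mm, stand (71,129), so the marker is now about 4 mm above zero. I move over it, descend and close.

>>> arm_command(hand=[0.7, 0.6, 0.5, 0.5, 0.5, 0.5, 0.5, 0.5], travel=[[0, 0.01, 0], [0, 0.02, 0], [0, 0.025, 0], [0, 0.025, 0], [0, 0.015, 0], [0, 0.006, 0], [0, 0, 0], [0, 0, 0]], rotation=[[0, 0, 0], [0, 0, 0], [0, 0, 0], [0, 0, 0], [0, 0, 0], [0, 0, 0], [0, 0, 0], [0, 0, 0]])

```text
t: 23.32
ee_pos: [0.6376, 0.0606, 0.5354]
tool_rot: [2.287, 2.153, 0.0]
ft_force: [0.0, 0.2, -0.3]
opening: 0.0425
```

```bash
python3 ob.py; python3 - <<'E'
from meas import *
s,d=wrist("pics/w10.png",[S(.071,.129,.326),S(.071,.129,.282)])
p=cv2.imread("pics/w10_raw.png")
hsv=cv2.cvtColor(p,cv2.COLOR_BGR2HSV);H,S_,V=cv2.split(hsv)
m=(abs(H.astype(int)-27)<6)&(S_>130)&(V>100)
X=stand(unproj("wrist",m,d)); X=X[(X[:,2]>.2)&(X[:,2]<.335)]; t=X[X[:,2]>.322]
print(len(t),np.median(t,0)*1000, t.min(0)*1000,t.max(0)*1000)
delta(s,S(.07,.13,.535),86.56)
E
```

```text
23.325 [0.6376 0.0606 0.5354] [ 0.039   0.1784 -0.3152] [0.0131 0.0074 0.002 ] 0.0425499644272983 hook travel if in contact mm -134.34103132382717
846 [ 72.5595 129.3199 325.7944] [ 64.5363 120.9319 322.0205] [ 80.1983 136.221  327.8838]
in start axes (mm) [-0.0549 -0.3223  0.4409] in end axes [-0.0548 -0.3222  0.441 ] rot deg [ 0.0159 -0.0003 -0.0082]
```

View pics/w10.png

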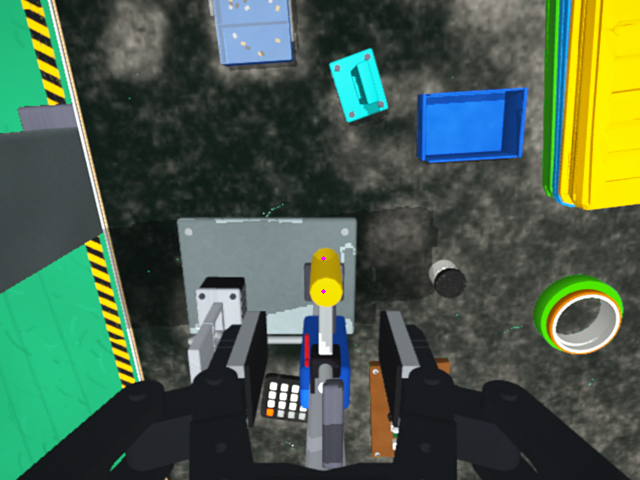

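The knob is centred between the jaws at (325,291), offset about 1.5–2 mm. I descend and close with 20 N.

>>> arm_command(hand=[0.5, 0.5, 0.5, 0.5, 0.5, 0.5, 0, 0, 0, 0, 0, 0], travel=[[0, 0.0015, 0.008], [0, 0, 0.015], [0, 0, 0.015], [0, 0, 0.015], [0, 0, 0.009], [0, 0, 0.003], [0, 0, 0], [0, 0, 0], [0, 0, 0], [0, 0, 0], [0, 0, 0], [0, 0, 0]], rotation=[[0, 0, 0], [0, 0, 0], [0, 0, 0], [0, 0, 0], [0, 0, 0], [0, 0, 0], [0, 0, 0], [0, 0, 0], [0, 0, 0], [0, 0, 0], [0, 0, 0], [0, 0, 0]], force=25)

```text
t: 24.88
ee_pos: [0.6394, 0.0605, 0.4702]
tool_rot: [-2.287, -2.154, 0.0]
ft_force: [-6.1, 0.7, 0.7]
opening: 0.015
```

```bash
python3 ob.py; python3 - <<'E'
from meas import *
s,d=wrist("pics/w11.png")
p,d=snapshot("scene"); m=red("scene",p,(300,170,330,240)); X=stand(unproj("scene",m,d)); print(X*1000)
w=cv2.imread("pics/w11.png")
cv2.imwrite("pics/s11.png",p)
cv2.imwrite("pics/c11.png",np.hstack([cv2.resize(p[160:290,270:390],(415,450),interpolation=cv2.INTER_CUBIC),cv2.resize(w[120:,140:500],(378,450))]))
E
```

```text
24.875 [0.6394 0.0605 0.4702] [-6.0878  0.7006  0.6564] [ 0.0721  0.7354 -0.0058] 0.014995012021123803 hook travel if in contact mm -69.10864004079833
[]
```

View pics/c11.png

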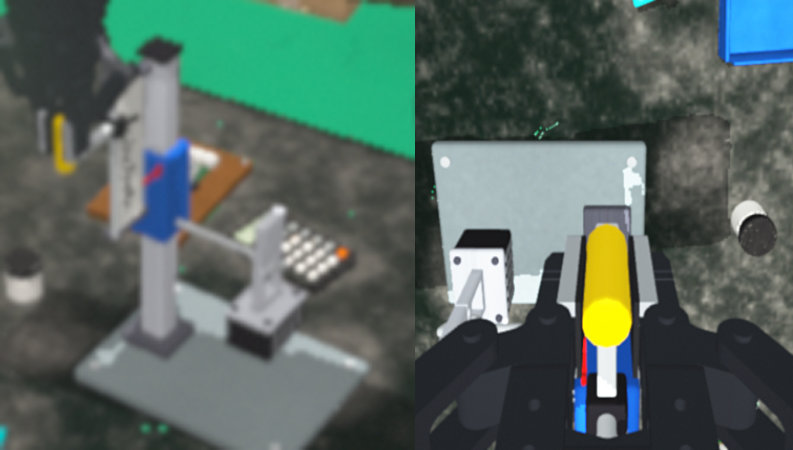

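Gripped at an opening of 15 mm. Fx = -6 N means I am about 1 mm off centre, so I relieve that and slide down 55 mm, then measure.

>>> arm_command(hand=[0, 0, 0, 0, 0, 0, 0, 0, 0, 0, 0, 0, 0, 0], travel=[[0, -0.001, 0], [0, 0, 0.002], [0, 0, 0.004], [0, 0, 0.005], [0, 0, 0.006], [0, 0, 0.006], [0, 0, 0.006], [0, 0, 0.006], [0, 0, 0.006], [0, 0, 0.006], [0, 0, 0.005], [0, 0, 0.003], [0, 0, 0], [0, 0, 0]], rotation=[[0, 0, 0], [0, 0, 0], [0, 0, 0], [0, 0, 0], [0, 0, 0], [0, 0, 0], [0, 0, 0], [0, 0, 0], [0, 0, 0], [0, 0, 0], [0, 0, 0], [0, 0, 0], [0, 0, 0], [0, 0, 0]])

```text
t: 26.72
ee_pos: [0.6386, 0.0605, 0.4148]
tool_rot: [2.287, 2.153, 0.001]
ft_force: [7.2, -0.2, -1.7]
opening: 0.0149
```

```bash
python3 ob.py; python3 - <<'E'
from meas import *
s,d=wrist("pics/w12.png")
w=cv2.imread("pics/w12_raw.png")
hsv=cv2.cvtColor(w,cv2.COLOR_BGR2HSV);H,S_,V=cv2.split(hsv)
m=(abs(H.astype(int)-27)<6)&(S_>130)&(V>100)
X=stand(unproj("wrist",m,d)); t=X[(X[:,2]>.25)&(X[:,2]<.29)&(abs(X[:,1]-.13)<.02)]; print("knob",len(t),np.percentile(t,[5,50,95],axis=0)*1000)
X=stand(unproj("wrist",red("wrist",w),d)); X=X[(X[:,2]>.15)&(X[:,2]<.3)]
if len(X): print("red",len(X),np.percentile(X,[5,50,95],axis=0)*1000)
p,d=snapshot("scene"); m=red("scene",p,(300,170,330,240)); X=stand(unproj("scene",m,d)); print(X*1000)
cv2.imwrite("pics/s12.png",p)
cv2.imwrite("pics/c12.png",np.hstack([cv2.resize(p[160:290,270:390],(415,450),interpolation=cv2.INTER_CUBIC),cv2.resize(w[120:,140:500],(378,450))]))
E
```

```text
26.725 [0.6386 0.0605 0.4148] [ 7.1677 -0.1666 -1.7234] [ 0.1729 -1.105   0.009 ] 0.014931223763292987 hook travel if in contact mm -13.67081197513878
knob 2795 [[ 65.8212 123.614  252.4951]
 [ 72.3124 132.6195 268.8845]
 [ 78.9086 135.8737 270.5612]]
red 19 [[ 57.414   42.4226 220.2213]
 [ 58.4866  43.1186 221.5549]
 [ 59.4917  43.8813 222.8442]]
[]
```

View pics/c12.png

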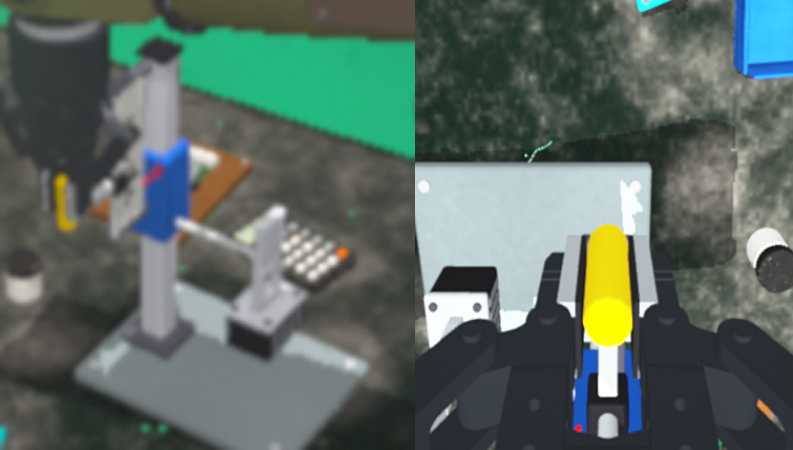

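The knob top is at about 270.3 mm, so the tip is at about 230.3 mm, against the red pointer at about 221.5 mm. I slide 8.7 mm more, relieve the side force, release and retreat to measure tip against tip.

>>> arm_command(hand=[0, 0, 0, 0, 0, 0, 0, 0.2, 0.25, 0.35, 0.45, 0.5, 0.5, 0.5, 0.5, 0.5, 0.5, 0.5, 0.5, 0.5], travel=[[0, 0.0005, 0.001], [0, 0, 0.002], [0, 0, 0.002], [0, 0, 0.002], [0, 0, 0.0017], [0, 0, 0], [0, 0, 0], [0, 0, 0], [0, 0, 0], [0, 0, 0], [0, 0, 0], [0, 0, 0], [0, 0, -0.005], [0, 0, -0.015], [0, 0, -0.025], [0, 0, -0.03], [0, 0, -0.03], [0, 0, -0.015], [0, 0, -0.005], [0, 0, 0]], rotation=[[0, 0, 0], [0, 0, 0], [0, 0, 0], [0, 0, 0], [0, 0, 0], [0, 0, 0], [0, 0, 0], [0, 0, 0], [0, 0, 0], [0, 0, 0], [0, 0, 0], [0, 0, 0], [0, 0, 0], [0, 0, 0], [0, 0, 0], [0, 0, 0], [0, 0, 0], [0, 0, 0], [0, 0, 0], [0, 0, 0]])

```text
t: 29.32
ee_pos: [0.639, 0.0605, 0.5308]
tool_rot: [-2.287, -2.153, 0.001]
ft_force: [0.6, -0.3, 0.2]
opening: 0.0426
```

```bash
python3 ob.py; python3 - <<'E'
from meas import *
s,d=wrist("pics/w13.png")
w=cv2.imread("pics/w13_raw.png")
hsv=cv2.cvtColor(w,cv2.COLOR_BGR2HSV);H,S_,V=cv2.split(hsv)
m=(abs(H.astype(int)-27)<6)&(S_>130)&(V>100)
X=stand(unproj("wrist",m,d)); t=X[(X[:,2]>.256)&(X[:,2]<.275)&(abs(X[:,1]-.13)<.02)]; print("knob",len(t),np.percentile(t,[5,50,95],axis=0)*1000)
X=stand(unproj("wrist",red("wrist",w),d)); X=X[(X[:,2]>.15)&(X[:,2]<.3)]
if len(X): print("red",len(X),np.percentile(X,[5,50,95],axis=0)*1000)
p,d=snapshot("scene")
cv2.imwrite("pics/s13.png",p)
cv2.imwrite("pics/c13.png",np.hstack([cv2.resize(p[160:290,270:390],(415,450),interpolation=cv2.INTER_CUBIC),cv2.resize(w[120:,140:500],(378,450))]))
E
```

```text
29.325 [0.639  0.0605 0.5308] [ 0.6135 -0.2668  0.2428] [0.01   0.0064 0.0056] 0.0425939747278809 hook travel if in contact mm -129.73689713834227
knob 526 [[ 66.2308 122.8417 258.1552]
 [ 72.3078 129.3873 261.2418]
 [ 78.3912 135.3679 262.4601]]
red 108 [[ 57.0851  20.2375 221.7651]
 [ 58.4895  31.8648 222.7915]
 [ 59.3683  42.5475 226.3355]]
```

View pics/c13.png

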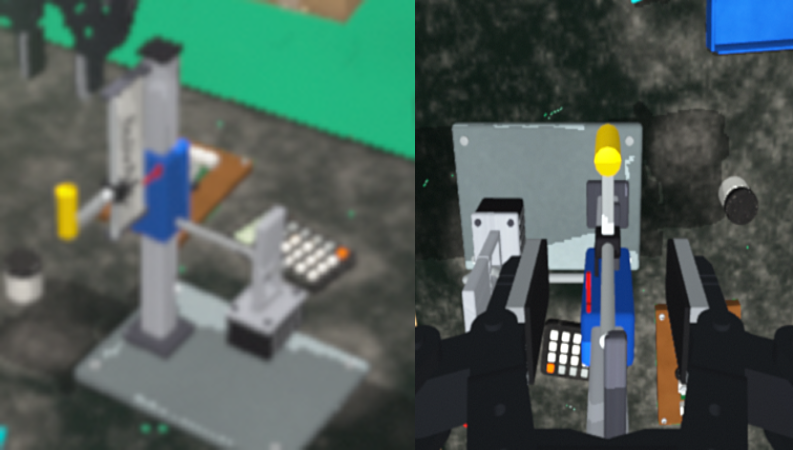

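```bash
python3 - <<'E'
from meas import *
w=cv2.imread("pics/w13_raw.png"); d=np.load("pics/w13_d.npy")
cv2.imwrite("pics/c13b.png",cv2.resize(w[300:460,300:400],(500,600)*1 if False else (375,600),interpolation=cv2.INTER_CUBIC))
p=cv2.imread("pics/s13.png"); 
q=p[195:235,280:325].copy(); q=cv2.resize(q,None,fx=10,fy=10,interpolation=cv2.INTER_CUBIC)
cv2.imwrite("pics/c13c.png",q)
vv,uu=np.mgrid[0:480,0:640]
m=(d>0)
X=stand(unproj("wrist",m,d)); I=w[m].astype(int)
sel=(X[:,0]>.03)&(X[:,0]<.09)&(X[:,1]>.03)&(X[:,1]<.12)&(X[:,2]>.19)&(X[:,2]<.26)&(I.max(1)<70)
for y in range(30,120,5):
    k=sel&(abs(X[:,1]*1000-y-2.5)<2.5)
    if k.sum(): print(y,k.sum(),np.percentile(X[k],[5,50,95],axis=0).round(4).tolist())
E
```

```text
40 12 [[0.0632, 0.0421, 0.222], [0.0644, 0.0433, 0.2231], [0.0655, 0.0447, 0.2239]]
45 25 [[0.0633, 0.0453, 0.2221], [0.0641, 0.0473, 0.223], [0.0655, 0.0497, 0.224]]
50 18 [[0.0633, 0.0503, 0.222], [0.0641, 0.052, 0.2229], [0.0656, 0.0541, 0.2242]]
55 34 [[0.064, 0.0579, 0.2288], [0.0767, 0.0591, 0.2301], [0.0806, 0.0599, 0.2307]]
60 70 [[0.0636, 0.0604, 0.2286], [0.0676, 0.0629, 0.2303], [0.081, 0.0647, 0.2313]]
65 119 [[0.0644, 0.0654, 0.2291], [0.0737, 0.0683, 0.2303], [0.081, 0.0698, 0.2313]]
70 160 [[0.0643, 0.0702, 0.2162], [0.0723, 0.0709, 0.2266], [0.0802, 0.0715, 0.2304]]
```

View pics/c13b.png

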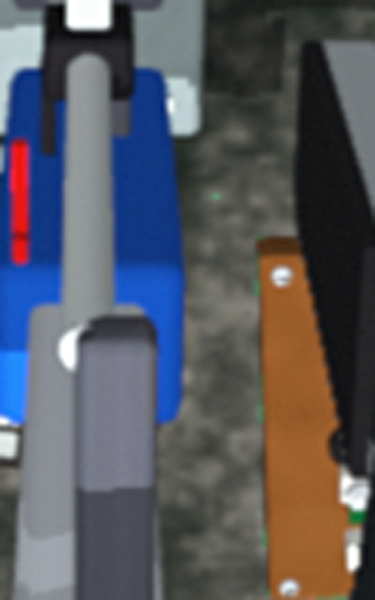

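View pics/c13c.png

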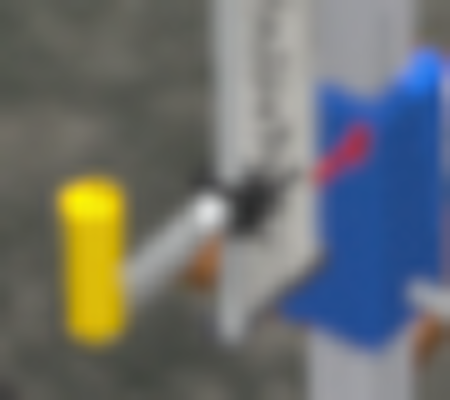

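```bash
python3 - <<'E'
from meas import *
w=cv2.imread("pics/w13_raw.png"); d=np.load("pics/w13_d.npy"); np.load
X=stand(unproj("wrist",red("wrist",w),d)); X=X[(X[:,2]>.21)&(X[:,2]<.235)]
for y in range(18,46,4):
    k=abs(X[:,1]*1000-y-2)<2
    if k.sum(): print(y,k.sum(),np.percentile(X[k],[5,50,95],axis=0).round(4)[:,2])
for n in("scene","top"):
    p,dd=snapshot(n); m=red(n,p,(300,170,330,240) if n=="scene" else (335,180,370,215)); Y=stand(unproj(n,m,dd)); print(n,Y[np.argsort(-Y[:,1])]*1000)
print(observe()["t"])
E
```

```text
18 13 [0.2251 0.2263 0.2272]
22 22 [0.2219 0.2234 0.2256]
26 12 [0.2218 0.2227 0.2234]
30 16 [0.222  0.2227 0.2237]
34 18 [0.2216 0.2224 0.2239]
38 18 [0.2217 0.2225 0.2234]
42 8 [0.2218 0.2228 0.2232]
scene []
top [[-39.5195  60.1207 601.1984]
 [-40.3367  59.9683 599.258 ]
 [ 54.5229  35.7764 223.8575]
 [ 55.6995  33.4028 219.5442]
 [ 67.2664  33.3054 182.3116]
 [ 55.7016  31.3144 219.8813]
 [ 67.8544  30.9894 180.3609]
 [ 55.2428  29.3507 222.0417]
 [ 68.4708  28.6575 178.3004]
 [ 54.6742  27.4265 224.6342]
 [ 67.6051  26.7091 182.0519]
 [ 55.3998  25.145  222.1098]
 [ 68.6714  24.2486 178.2293]
 [ 55.0516  23.1672 223.8297]
 [ 69.5287  21.8303 175.2279]
 [ 54.4563  21.2714 226.5246]
 [ 57.1413  21.1691 224.4391]
 [ 69.5481  19.6422 175.5103]]
29.525
```

In the same wrist depth view the two pointers agree: red top face 222.6 mm, black 223.0 mm. I take one last overall look before handing in.

```bash
python3 - <<'E'
from meas import *
p,d=snapshot("scene"); cv2.imwrite("pics/s14.png",p)
m=red("scene",p,(370,210,430,250)); print("jar",np.argwhere(m).mean(0)[::-1]); q=cv2.imread("pics/s8.png")
m=red("scene",cv2.imread("pics/scene0.png"),(370,210,430,250)); print("jar0",np.argwhere(m).mean(0)[::-1])
print("module moved since release px diff",cv2.absdiff(p,q)[220:275,330:365].max(2).mean())
E
```

```text
jar [399.1655 230.7986]
jar0 [399.1655 230.7986]
module moved since release px diff 18.191688311688313
```

View pics/s14.png

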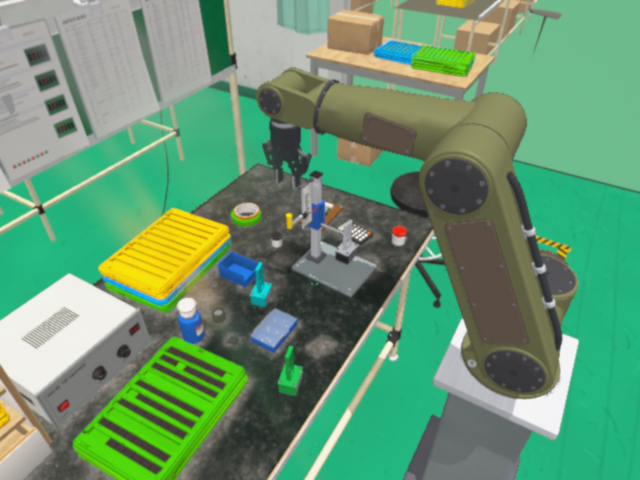

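```bash
python3 - <<'E'
import cv2
from plant import *
print(cv2.absdiff(cv2.imread("pics/s13.png"),cv2.imread("pics/s14.png"))[220:275,330:365].max(), cv2.absdiff(cv2.imread("pics/s12.png"),cv2.imread("pics/s14.png"))[220:275,330:365].max(2).mean())
print(close_job())
E
```

```text
3 3.351688311688312
the job is handed in; nothing more can be done
None
```

The power module is hanging on the hook, the black marker is level with the red pointer, and I handed the job in at about 29.6 s of the 67 s. No verdict was reported.

- **Hanging:** I passed the opening over the hook tip and lowered slowly. I let go at about 61 mm of travel, short of the 85 mm bottom stop. The wrist force then averaged about 0 N, with about ±0.7 N of noise.
- **Side forces:** While lowering I saw up to about 4 N of stick friction between tab and hook. While gripping the knob I was about 1 mm off centre, giving up to about 7 N. Both were relieved by small shifts.
- **Marker against pointer:** In one wrist depth view after letting go, the red pointer's top face was at 222.6 mm and the marker's at 223.0 mm. The tip height worked out from the knob was 221.4 mm, so the readings agree to about 1 mm.
- **Failed check:** The scene camera could no longer pick out the red pointer after the marker was moved, so I had no clean second camera for the final level. The top view scattered between 219 and 226 mm.
- **Stillness:** The last two scene pictures of the module differ by at most 3 grey levels. They are only about 0.2 s apart. The comparison with the picture taken just after release differed more (18 on average). I put that down to the arm's shadow but did not check it.
- **Jar and arm:** The red-capped jar shows no shift in the images. The open gripper stands clear above the knob.

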